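Lay cleaned spares out with the units they belong to

TASK

Three half-stripped units stand at the back of their own job trays; lay the cleaned parts out flat, the same way up as they lie now, in the middle of the clear part of the right tray, in front of its unit: the ball bearing in front of the pillow block with the shaft collar centred on top of the bearing, the big washer in front of the stub axle with the slotted nut centred on top of the washer, and the bevel pinion in front of the gearbox. Set things down gently, do not let them drop, and leave the grease tin and the joint cross where they are.

Things in the scene. Friction and masses are not known exactly. Their poses are not given: they have to be found in the camera images.
- pillow_tray: Fixed dark sheet-metal tray, 284 x 158 mm, floor 3 mm thick, lip 12 mm high; at its back a grey cast pillow block (empty 52 mm bore, two-bolt foot, 140 mm wide, top 86 mm above the bench) and a short fixed shaft behind it. Origin at bench level under the middle of the clear front part; +x to the tray's back. Front lip at x = -84 mm, unit's front at +85 mm; 152 mm between side lips.
- axle_tray: The same tray with a stub axle at its back: bright square flange, 100 mm wide, with a stepped upright spindle threaded at the top, 81 mm above the bench. Origin (under the middle of the clear front part), axes and tray sizes as for pillow_tray; front of the flange at x = +85 mm.
- gearbox_tray: The same tray with a small grey right-angle gearbox at its back: cast box on a 100 x 128 mm foot, open round mouth on top, short shaft out of one side, 73 mm above the bench. Origin (under the middle of the clear front part), axes and tray sizes as for pillow_tray; front of the foot at x = +85 mm.
- bearing: Ball bearing lying flat, bright steel with dark seals: outside 52 mm, bore 25 mm, 17 mm thick, about 140 g. Origin at the centre of its underside, z up.
- collar: Shaft locking collar lying flat, dark steel ring: outside 40 mm, bore 25 mm, 15 mm high, about 90 g. Origin at the centre of its underside, z up.
- washer: Big thick flat washer, bright steel: outside 58 mm, hole 26 mm, 8 mm thick, about 110 g. Origin at the centre of its underside, z up.
- nut: Slotted (castle) hexagon nut, dark steel, lying with its slots up: hexagon 46 mm across flats (53 mm across corners) and 20 mm high, above it a slotted round crown 41 mm wide up to 28 mm; about 200 g. Origin at the centre of its underside, z up; flats face +y, -y and every 60 degrees from there.
- pinion: Bevel pinion, bright steel, standing teeth up on its hub: hub 40 mm wide and 12 mm high, above it the toothed rim 58 mm wide from 12 to 22 mm, tapering to 37 mm at the top, 38 mm high; about 280 g. Origin at the centre of its underside, z up.
- tin: Bystander: round grease tin with a green lid and a paper band, 58 mm wide, 58 mm high. Origin at the centre of its underside. To be left where it is.
- joint_cross: Bystander: universal-joint cross lying flat, four steel cups on a dark cross, 80 mm across, 24 mm high. Origin at the centre of its underside. To be left where it is.
Not all that is in view belongs to the job. What is shaped like the bearing but pink or purple is not meant.

How it is judged:
By the outcome, as a careful person would: the job done as asked, in the order asked, and still so for the second after the job is handed in, with the robot touching nothing.
It also fails if it takes over 134 s, if anything falls off the work surface, if the arm or the gripper's body presses on something with over 40 N, if the wrist force passes 120 N, or if a joint passes its speed limit or range.

ROBOT

A 7-joint arm with a two-finger parallel gripper is mounted at the origin on the work surface. World frame = base frame: x ahead of the robot, y to its left, z up, the work surface at z = 0. Lengths are in m, angles in rad, forces in N, time in s.
With the tool pointing down it reaches from about 0.425 to 0.875 m from the base axis. Payload 4.7 kg.
Tool frame: the origin (TCP) lies at the very end of the fingers, on their centre line; the grasp point (between the pads) lies 19 mm behind it; x points along the fingers, y is the direction in which the jaws open and shut, and the axes are right-handed (so a half turn about x gives the same grasp; the last joint's range is limited). The gripper opens to 87 mm and grips with 3 to 60 N. Pads are 19 mm wide; open, the fingers measure 117 mm over their backs; the gripper's body (75 mm by 190 mm) begins 51 mm behind the grasp point.
Start: joints at [1.157, 0.321, -0.07, 1.45, 0.023, 1.371, -0.057], TCP at [0.27, -0.591, 0.223] pointing down, gripper open.
Joint ranges: [-2.86, 2.86], [-0.3, 2.09], [-1.38, 1.24], [0.06, 2.45], [-1.56, 4.7], [0.09, 2.05], [-2.69, 2.69]. Speed limits (rad/s): [2.57, 2.57, 3.14, 3.14, 3.14, 3.14, 3.14].

INTERFACE

Orientations are given as a rotation vector (axis times angle).
In Python, from bench import ctrl gives the robot as it stands.
- The arm moves only by the tool step_arm, never from a script. Its argument "increments" is one flat list of numbers, 6 for each row, row after row: the shift along the tool's x, y, z in cm, then the turn, a rotation vector about the tool's x, y, z in rad. In form: [tx, ty, tz, ax, ay, az, tx, ty, tz, ax, ay, az, ...]. A call has 1 to 12 rows; each row shifts and turns the commanded pose from where the row before left it, along the tool's axes as they then stand; what a row does not reach is not made up. A row lasts 1/8 s, in which the tool goes at most 62.5 mm and 10.7 degrees, less where a joint would pass 70% of its speed; a pose out of reach is approached as far as the arm can. A call with a gripper value outside its range is refused whole. "fingers" is the opening in per cent of the stroke, from 0 (shut) to 100 (fully open), set as the call begins (left out, the last holds). The fingers move at their own pace and stop on an object; "force" is the grip in N (left out, the last holds). Time passes only in rows, so rows that do not move let the fingers close. It gives the time, the measured TCP pose, the force and the opening at its end, in the units of the state.
- ctrl.get_state(): the state, without advancing time (a new reading comes with each control period).
- ctrl.get_image(name): name is "side" or "top" or "wrist"; returns the picture (384x512x3 uint8, red, green, blue); there is no depth.
- ctrl.camera_params(name): a dict with "vertical_fov" (degrees; the focal length in pixels is half the picture's height over the tangent of half this angle, whatever the lens; pixels are square), "cx", "cy" (the principal point, pixels), "R" (3x3) and "t" (3): a world point X has camera coordinates R X + t. Camera axes: x right, y down, z forward; pixel columns grow to the right and rows downward; lengths in m; the calibration is good to about 2 mm. The wrist camera is an equidistant fisheye: a pixel r from the principal point sees the ray r / f radians off the axis. A picture is of the moment at which its call begins: read the wrist's pose just before it. camera_params takes no time and is no camera call; for the wrist camera it gives the pose at the moment of the call.
- ctrl.close_job(): hands the job in, once; it reports no verdict.
Trained networks look in the newest picture that a camera, given by its name, has taken for a name from the list of things; names that differ only in an ending like _2 or _b are one class to them, and where a whole thing is asked for, a point or a joint stands for the part that bears it (a point fixed in the world has none). Each returns a list of dicts, best first, with "score" (0 to 1); they miss things now and then, are a little off and sometimes report something else, mostly with a low value. They report only what shows in the picture. A call takes as long as a camera call. They do not tell look-alikes from the thing itself.
- ctrl.search_frame(camera, name): "xyz" ([x, y, z] in m, in the coordinates of the camera as it stood for that picture, good to about 4 mm: the middle of the surface that is visible of it).
- ctrl.silhouettes(camera, name): "pixels" (384x512 bool, what is visible of it).
- ctrl.spot_point(camera, name): "xyz" ([x, y, z] in m, in the coordinates of the camera as it stood for that picture, good to about 4 mm: a listed point, or the origin of a listed thing).
The state is a dict: "time": time; "joint_positions": joint angles; "qd": joint speeds; "joint_torque": joint torques, N m; "position": TCP position; "tool_rot": TCP orientation; "ft_force": force on the tool from outside, world axes, zero at the start; "torque": the same for the moment, N m; "grip_width": opening from 0.0 (shut) to 1.0 (fully open).
Only numpy, scipy, OpenCV 4.12 (cv2) and the standard library are available. Lean on these libraries where they do the work, as an engineer would, in place of code of your own. Each camera call takes 0.05 s, during which the arm holds its last target.

## Working session

There is one attempt and no reset: what is moved stays moved. The work goes in short steps, Python scripts to look and compute and a tool call to move; the robot and the scene stay as the last step left them, time stands still between calls to the robot, and variables do not carry over. Pictures are saved under pics/ and viewed, and the job is handed in when it is done.

Besides the shell and the picture viewer there is one more tool, called after ">>>" as a command line: name --argument value ..., lists and objects as JSON in quotes. step_arm: Moves the arm, as the interface text tells. Its arguments: {"type":"object","properties":{"increments":{"type":"array","items":{"type":"number"}},"fingers":{"type":"number"},"force":{"type":"number"}},"required":["increments"]}

```bash
ls; mkdir -p pics; python3 - <<'E'
from bench import ctrl
import cv2,numpy as np
s=ctrl.get_state(); print(s)
for n in ['side','top','wrist']:
    im=ctrl.get_image(n); cv2.imwrite(f'pics/{n}0.png',im[:,:,::-1])
    print(n,ctrl.camera_params(n))
E
```

```text
pics
{'time': 0.0, 'joint_positions': array([ 1.15707255,  0.32180621, -0.07006682,  1.45168   ,  0.02258939,
        1.37078704, -0.05692375]), 'qd': array([ 3.55789137e-05,  4.21640642e-04, -1.11065473e-03,  5.01662461e-04,
       -1.81312201e-03, -6.59745744e-04,  3.48624026e-04]), 'joint_torque': array([-4.98085483e-04, -4.91291392e+01, -4.04096385e-01, -3.12528384e+01,
       -6.39036368e-02,  4.38928034e-02,  1.81639948e-04]), 'position': array([ 0.26939794, -0.59093664,  0.22146976]), 'tool_rot': array([ 1.98529158,  0.43323004, -1.98629384]), 'ft_force': array([-0.07143248,  0.59075972,  0.08006082]), 'torque': array([-0.03181651,  0.00906718, -0.00278577]), 'grip_width': 0.9966384463511478}
side {'vertical_fov': 46.30289428716052, 'cx': 252.36196573867477, 'cy': 191.12671611168471, 'R': array([[-0.79190433, -0.61059792, -0.0075973 ],
       [-0.45849694,  0.60276494, -0.65303521],
       [ 0.40332133, -0.51365807, -0.75728944]]), 't': array([0.41418946, 0.25264176, 1.02678378])}
top {'vertical_fov': 51.421657348471776, 'cx': 257.964450100268, 'cy': 200.18809051624388, 'R': array([[-0.01612181, -0.99983584, -0.00826871],
       [-0.98659957,  0.01725016, -0.16224584],
       [ 0.16236184,  0.00554221, -0.98671572]]), 't': array([0.00610473, 0.48951478, 0.93748898])}
wrist {'vertical_fov': 65.70646984690485, 'cx': 256.2381997810084, 'cy': 195.86035458786182, 'R': array([[ 0.41526996, -0.90969718, -0.00137583],
       [-0.86961675, -0.39741662,  0.292962  ],
       [-0.26705348, -0.12046187, -0.9561231 ]]), 't': array([-0.649536  , -0.03549346,  0.39104278])}
```

View pics/top0.png

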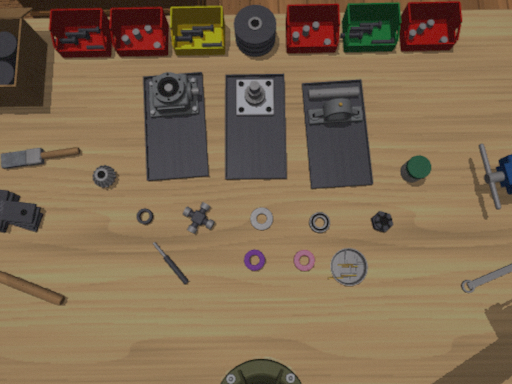

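View pics/side0.png

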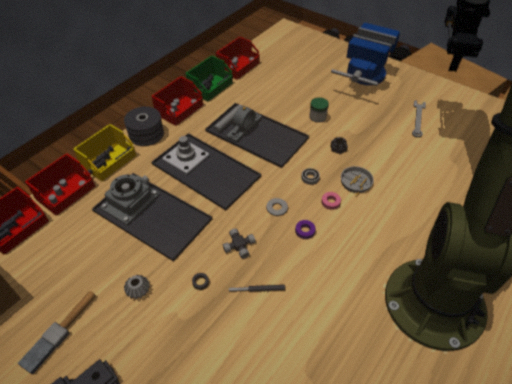

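View pics/wrist0.png

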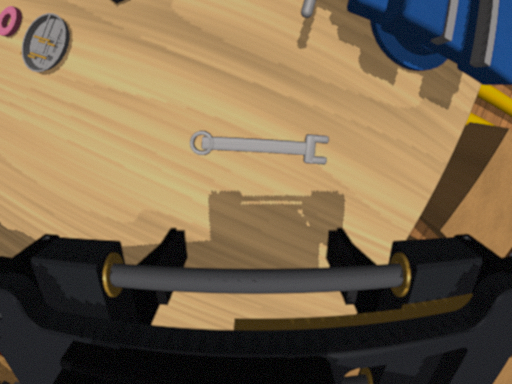

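The top view shows three trays. The gearbox with its open mouth is at (175,125), the stub axle at (256,125) and the pillow block with shaft at (337,130). The loose parts:
- pinion at (104,177)
- collar at (145,216)
- joint cross at (199,217)
- washer at (261,219)
- bearing at (319,222), steel with dark seals
- nut at (381,221)
- tin at (417,168)

The purple ring at (255,260) and the pink ring at (304,260) are look-alikes.

```bash
cat > h.py <<'E'
from bench import ctrl
import cv2,numpy as np
from scipy.spatial.transform import Rotation as Ro
def ray(P,u,v,wrist=False):
    f=192/np.tan(np.radians(P['vertical_fov']/2)); d=np.array([u-P['cx'],v-P['cy']])/f
    if wrist:
        r=np.hypot(*d); k=np.sin(r)/r if r>1e-9 else 1; c=np.array([d[0]*k,d[1]*k,np.cos(r)])
    else: c=np.array([d[0],d[1],1.])
    R=np.array(P['R']); return -R.T@np.array(P['t']), R.T@c
def hit(P,u,v,z,wrist=False):
    o,d=ray(P,u,v,wrist); return o+d*(z-o[2])/d[2]
def proj(P,X,wrist=False):
    f=192/np.tan(np.radians(P['vertical_fov']/2)); c=np.array(P['R'])@np.array(X)+np.array(P['t'])
    if wrist:
        r=np.arctan2(np.hypot(c[0],c[1]),c[2]); n=np.hypot(c[0],c[1]); return np.array([P['cx']+f*r*c[0]/n,P['cy']+f*r*c[1]/n])
    return np.array([P['cx']+f*c[0]/c[2],P['cy']+f*c[1]/c[2]])
E
python3 - <<'E'
from h import *
for cam in ['top','side']:
    ctrl.get_image(cam); P=ctrl.camera_params(cam)
    R=np.array(P['R']);t=np.array(P['t'])
    for n in ['bearing','collar','washer','nut','pinion','tin','joint_cross','pillow_tray','axle_tray','gearbox_tray']:
        for r in ctrl.spot_point(cam,n)[:3]:
            print(cam,n,round(r['score'],2),np.round(R.T@(np.array(r['xyz'])-t),4))
    im=ctrl.get_image(cam)
    if cam=='top':
        c=np.vstack([cv2.resize(im[200:280,60:410],None,fx=2.28,fy=2.28,interpolation=cv2.INTER_CUBIC),cv2.resize(im[70:200,60:410],None,fx=2.28,fy=2.28,interpolation=cv2.INTER_CUBIC)]); cv2.imwrite('pics/crop1.png',c[:,:,::-1])
E
```

```text
top bearing 0.82 [ 0.3466  0.0083 -0.0014]
top bearing 0.55 [ 0.3416 -0.1131 -0.0033]
top bearing 0.51 [ 0.4373 -0.1505 -0.0039]
top collar 0.62 [ 0.4602  0.2841 -0.0024]
top washer 0.59 [ 0.449  -0.0071  0.0009]
top washer 0.31 [ 0.4574  0.2855 -0.0039]
top nut 0.22 [ 5.610e-01  3.907e-01 -4.000e-04]
top pinion 0.78 [ 0.5626  0.3893 -0.0017]
top pinion 0.34 [0.6321 0.0019 0.0018]
top tin 0.9 [ 0.5657 -0.3908 -0.0011]
top joint_cross 0.67 [ 0.4562  0.1514 -0.0019]
top joint_cross 0.66 [ 0.5646 -0.392  -0.    ]
top pillow_tray 0.89 [ 0.6122 -0.208  -0.0009]
top axle_tray 0.61 [ 6.328e-01  3.500e-03 -5.000e-04]
top axle_tray 0.26 [ 0.5623  0.3889 -0.0006]
top gearbox_tray 0.94 [ 0.639   0.2133 -0.0008]
side bearing 0.77 [ 0.3397  0.0115 -0.0054]
side bearing 0.71 [ 0.3409 -0.109   0.0013]
side washer 0.73 [ 0.4465 -0.0048  0.0015]
side nut 0.7 [0.5568 0.3897 0.0025]
side nut 0.53 [ 0.4308 -0.3082  0.0019]
side pinion 0.75 [0.5583 0.391  0.0023]
side tin 0.81 [ 0.5576 -0.3964 -0.0036]
side joint_cross 0.63 [0.4476 0.1501 0.0017]
side pillow_tray 0.72 [ 0.6152 -0.2117  0.0011]
side axle_tray 0.71 [0.6333 0.0024 0.0049]
side gearbox_tray 0.83 [ 0.6385  0.2119 -0.0033]
```

View pics/crop1.png

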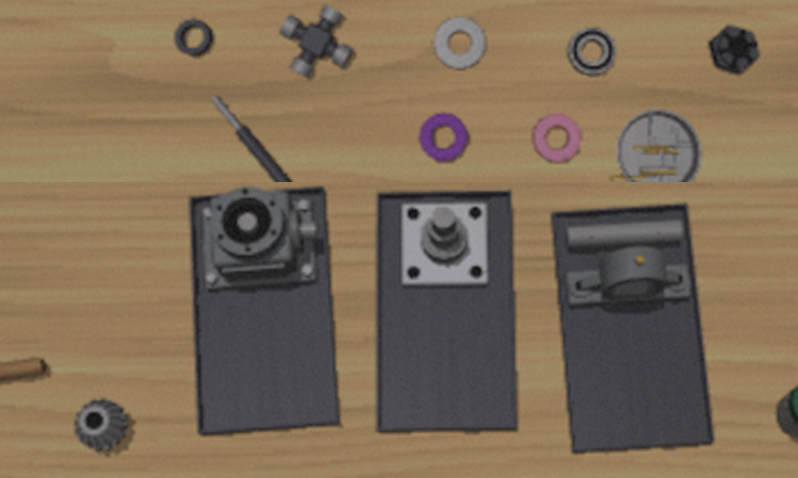

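Bearing confirmed: the steel ring with dark seals at crop (591,51). The purple and pink rings are the look-alikes. Next I'll refine the positions from outlines.

```bash
cat > m.py <<'E'
from h import *
from scipy.optimize import minimize
def cyl(x,y,prof):
    a=np.linspace(0,2*np.pi,48,endpoint=False)
    return np.array([[x+r*np.cos(t),y+r*np.sin(t),z] for r,z in prof for t in a])
S=8
def hullmask(P,pts,box,wrist=False):
    u0,v0,u1,v1=box
    p=np.array([proj(P,X,wrist) for X in pts]); h=cv2.convexHull(((p-[u0,v0]+0.5)*S-0.5).astype(np.float32))
    m=np.zeros(((v1-v0)*S,(u1-u0)*S),np.uint8); cv2.fillPoly(m,[np.round(h*16).astype(np.int32)],1,shift=4)
    return cv2.resize(m.astype(np.float32),(u1-u0,v1-v0),interpolation=cv2.INTER_AREA)
def fitmask(P,mask,ptsf,x0,box,roi=None,wrist=False):
    u0,v0,u1,v1=box; M=mask[v0:v1,u0:u1].astype(np.float32); W=1 if roi is None else roi[v0:v1,u0:u1]
    def c(p): return float((np.abs(hullmask(P,ptsf(p),box,wrist)-M)*W).sum())
    s=np.array([.006]*2+[.03]*(len(x0)-2)); sim=np.array([x0]+[np.array(x0)+s*e for e in np.eye(len(x0))])
    r=minimize(c,x0,method='Nelder-Mead',options=dict(initial_simplex=sim,xatol=1e-4,fatol=.05)); return r.x,r.fun
PR={'bearing':[(.026,0),(.026,.017)],'collar':[(.02,0),(.02,.015)],'washer':[(.029,0),(.029,.008)],'pinion':[(.02,0),(.02,.012),(.029,.012),(.029,.022),(.0185,.038)],'nut':[(.0255,0),(.0255,.02),(.0205,.028)]}
E
cat > run.py <<'E'
from m import *
G={'bearing':(.437,-.1505),'collar':(.459,.284),'washer':(.448,-.006),'nut':(.431,-.308),'pinion':(.56,.39)}
T={'pillow_tray':(.6137,-.21),'axle_tray':(.633,.003),'gearbox_tray':(.639,.2125)}
for cam in ['top','side']:
    im=ctrl.get_image(cam); P=ctrl.camera_params(cam)
    hsv=cv2.cvtColor(im,cv2.COLOR_RGB2HSV)
    wood=(hsv[:,:,1]>75)
    big=im.copy()
    for n,g in G.items():
        uv=proj(P,[*g,.01]); b=[int(uv[0])-22,int(uv[1])-22,int(uv[0])+22,int(uv[1])+22]
        res=[q for q in ctrl.silhouettes(cam,n)]
        best=None
        for q in res:
            m=np.array(q['pixels']); ys,xs=np.nonzero(m)
            if len(xs) and np.hypot(xs.mean()-uv[0],ys.mean()-uv[1])<10: best=m;break
        o=[]
        m2=(~wood).astype(np.uint8); 
        l=cv2.connectedComponents(m2)[1]; 
        for name,m in (('net',best),('col',m2)):
            if m is None: o.append(None);continue
            m=np.array(m).astype(np.uint8); cs,_=cv2.findContours(m[b[1]:b[3],b[0]:b[2]].copy(),cv2.RETR_EXTERNAL,cv2.CHAIN_APPROX_NONE)
            mm=np.zeros_like(m); 
            c=max(cs,key=cv2.contourArea); mm[b[1]:b[3],b[0]:b[2]]=cv2.drawContours(np.zeros((44,44),np.uint8),[c],-1,1,-1)
            x,f=fitmask(P,mm,lambda p:cyl(p[0],p[1],PR[n]),g,b); o.append((name,np.round(x,4).tolist(),round(f,1),int(mm.sum())))
        print(cam,n,o)
    for n,g in T.items():
        def pts(p):
            c,s=np.cos(p[2]),np.sin(p[2]); return np.array([[p[0]+c*x-s*y,p[1]+s*x+c*y,z] for x in(-.0855,.1985) for y in(-.079,.079) for z in(0,.012)])
        best=None
        for y0 in (-.1,0,.1):
            p0=np.array([*g,y0]); q=np.array([proj(P,X) for X in pts(p0)])
            b=[int(max(0,q[:,0].min()-15)),int(max(0,q[:,1].min()-15)),int(min(512,q[:,0].max()+15)),int(min(384,q[:,1].max()+15))]
            # roi: exclude part beyond unit's front
            roi=np.zeros((384,512),np.float32); R=Ro.from_euler('z',y0).as_matrix()
            c=np.array([[-.13,-.115,0],[.05,-.115,0],[.05,.115,0],[-.13,.115,0]])@R.T+np.array([*g,0])
            cv2.fillPoly(roi,[np.array([proj(P,X) for X in c]).astype(np.int32)],1)
            x,f=fitmask(P,(~wood),pts,p0,b,roi)
            if best is None or f<best[1]: best=(x,f)
        print(cam,n,np.round(best[0],4),round(best[1],1))
        h=cv2.convexHull(np.array([proj(P,X) for X in pts(best[0])]).astype(np.float32)); cv2.polylines(big,[np.round(h*16).astype(np.int32)],True,(255,0,0),1,cv2.LINE_AA,4)
    cv2.imwrite(f'pics/fit_{cam}.png',big[:,:,::-1]); cv2.imwrite(f'pics/mask_{cam}.png',(~wood).astype(np.uint8)*255)
E
python3 run.py
```

```text
top bearing [('net', [0.4363, -0.153], np.float64(18.3), 353), ('col', [0.4369, -0.1546], np.float64(18.1), 359)]
top collar [('net', [0.4584, 0.2861], np.float64(14.8), 217), ('col', [0.4598, 0.2856], np.float64(24.6), 204)]
top washer [None, ('col', [0.4495, -0.009], np.float64(15.7), 427)]
top nut [('net', [0.4353, -0.3086], np.float64(52.6), 329), ('col', [0.436, -0.3103], np.float64(58.8), 326)]
top pinion [('net', [0.5614, 0.3897], np.float64(20.0), 430), ('col', [0.5626, 0.3888], np.float64(34.8), 408)]
top pillow_tray [ 0.6143 -0.2115  0.0465] 49.5
top axle_tray [ 0.6385  0.0028 -0.0075] 22.9
top gearbox_tray [0.6436 0.2094 0.0657] 41.8
side bearing [('net', [0.4342, -0.1525], np.float64(37.0), 236), ('col', [0.4355, -0.1556], np.float64(66.1), 205)]
side collar [('net', [0.4579, 0.287], np.float64(69.7), 189), ('col', [0.4596, 0.2841], np.float64(80.6), 177)]
side washer [('net', [0.4445, -0.008], np.float64(52.1), 276), ('col', [0.4466, -0.0085], np.float64(44.2), 283)]
side nut [('net', [0.4329, -0.3085], np.float64(42.1), 210), ('col', [0.4375, -0.315], np.float64(122.8), 127)]
side pinion [('net', [0.5598, 0.3914], np.float64(45.6), 461), ('col', [0.5615, 0.3888], np.float64(85.4), 417)]
side pillow_tray [ 0.6146 -0.2131  0.0441] 124.8
side axle_tray [ 0.6395  0.0028 -0.0156] 111.6
side gearbox_tray [0.6438 0.2093 0.0587] 112.7
```

```bash
python3 -c "
import cv2,numpy as np
a=cv2.imread('pics/fit_top.png');b=cv2.imread('pics/mask_top.png');c=cv2.imread('pics/fit_side.png');d=cv2.imread('pics/mask_side.png')
cv2.imwrite('pics/m4.png',cv2.resize(np.vstack([np.hstack([a,b]),np.hstack([c,d])]),(798,598),interpolation=cv2.INTER_AREA))"
```

```text
(no output)
```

View pics/m4.png

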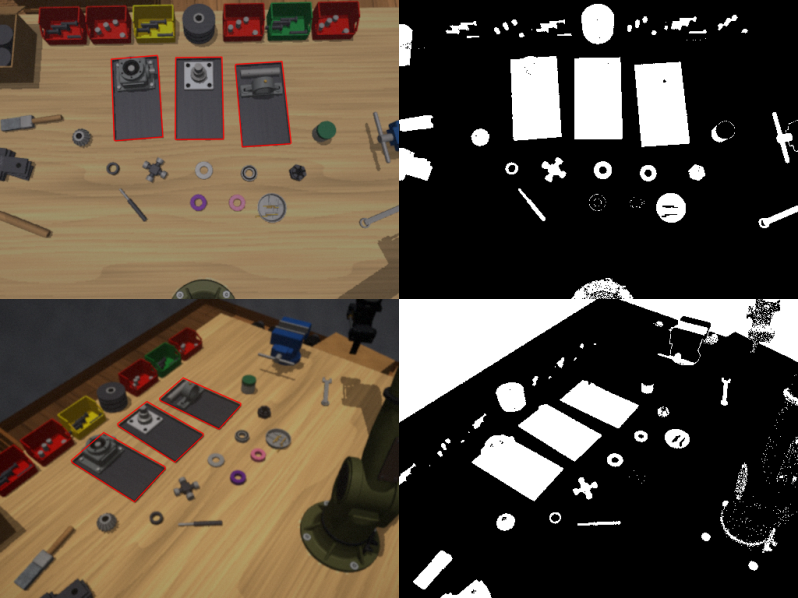

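```bash
cat > g.py <<'E'
from h import *
import sys,json
def axes(s): return Ro.from_rotvec(s['tool_rot']).as_matrix()
def plan(x,y,z,yawdeg):
    "yaw: direction of tool y in world, deg (mod 180)"
    s=ctrl.get_state(); R=axes(s); p=s['position']
    a=np.radians(yawdeg); best=None
    for k in (0,np.pi):
        Rt=np.array([[0,np.cos(a+k),0],[0,np.sin(a+k),0],[-1,0,0]]); Rt[:,2]=np.cross(Rt[:,0],Rt[:,1])
        dr=(Ro.from_matrix(R.T@Rt)).as_rotvec()
        if best is None or np.linalg.norm(dr)<np.linalg.norm(best): best=dr
    d=R.T@(np.array([x,y,z])-p)*100
    print('t',round(s['time'],2),'pos',np.round(p,4),'yaw',round(np.degrees(np.arctan2(R[1,1],R[0,1])),1),'xaxis',np.round(R[:,0],3),'f',np.round(s['ft_force'],1),'w',round(s['grip_width']*87,1),'q',np.round(s['joint_positions'],2))
    print('shift cm (tool axes now)',np.round(d,2),'rot',np.round(best,3))
if __name__=='__main__': plan(*map(float,sys.argv[1:5]))
E
python3 g.py .436 -.1535 .15 90
```

```text
t 1.95 pos [ 0.2697 -0.5914  0.2226] yaw -65.5 xaxis [ 0. -0. -1.] f [ 1.1 -0.5 -0.3] w 86.8 q [ 1.16  0.32 -0.07  1.45  0.02  1.37 -0.06]
shift cm (tool axes now) [  7.26 -32.94 -33.31] rot [ 0.428  0.    -0.   ]
```

>>> step_arm --increments '[0.7,-3.3,-3.33,0,0,0,0.7,-3.3,-3.33,0,0,0,0.7,-3.3,-3.33,0,0,0,0.7,-3.3,-3.33,0,0,0,0.7,-3.3,-3.33,0,0,0,0.7,-3.3,-3.33,0,0,0,0.7,-3.3,-3.33,0,0,0,0.7,-3.3,-3.33,0,0,0,0.7,-3.3,-3.33,0,0,0,0.96,-3.24,-3.34,0.143,0,0,0,0,0,0.143,0,0,0,0,0,0.142,0,0]' --fingers 100

```text
time: 3.45
position: [0.4363, -0.1528, 0.15]
tool_rot: [-2.22, 0.004, 2.22]
ft_force: [1.0, -0.3, -1.3]
grip_width: 1.0
```

```bash
python3 - <<'E'
from h import *
P=ctrl.camera_params('wrist'); im=ctrl.get_image('wrist'); 
for n in [(.436,-.1535,.017)]:
    uv=proj(P,n,True); print(uv); cv2.circle(im,tuple(int(v) for v in uv),3,(255,0,0),1)
cv2.imwrite('pics/w1.png',im[:,:,::-1])
E
python3 g.py .436 -.1535 .15 90
```

```text
[256.72488293 187.54215741]
t 3.5 pos [ 0.4362 -0.1532  0.1501] yaw -90.5 xaxis [ 0. -0. -1.] f [ 0.7 -0.3  0.2] w 87.0 q [ 0.74 -0.01 -0.45  1.98 -0.    1.17 -1.29]
shift cm (tool axes now) [0.01 0.03 0.02] rot [-0.008 -0.    -0.   ]
```

View pics/w1.png

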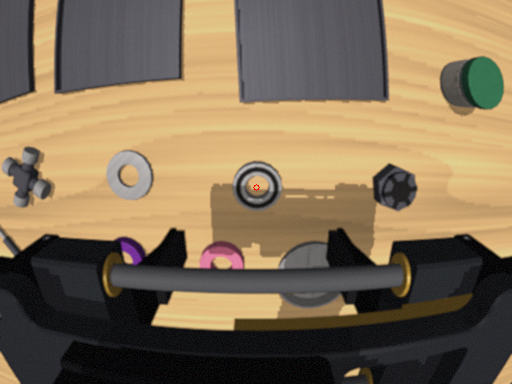

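```bash
cat > wfit.py <<'E'
from m import *
import sys
def wfit(n,g,show=None,sat=75,zoff=0.):
    P=ctrl.camera_params('wrist'); im=ctrl.get_image('wrist'); hsv=cv2.cvtColor(im,cv2.COLOR_RGB2HSV)
    uv=proj(P,[*g,.01+zoff],True); h=45; b=[max(0,int(uv[0])-h),max(0,int(uv[1])-h),min(512,int(uv[0])+h),min(384,int(uv[1])+h)]
    m=(hsv[:,:,1]<sat).astype(np.uint8); out={}
    try:
        q=[np.array(q['pixels']) for q in ctrl.silhouettes('wrist',n)]
        q=[k for k in q if k.any() and np.hypot(*(np.array(np.nonzero(k)).mean(1)[::-1]-uv))<25]
    except Exception as e: q=[]
    for name,mm in (('col',m),('net',q[0] if q else None)):
        if mm is None: continue
        sub=np.ascontiguousarray(mm[b[1]:b[3],b[0]:b[2]].astype(np.uint8)); cs,_=cv2.findContours(sub,cv2.RETR_EXTERNAL,cv2.CHAIN_APPROX_NONE)
        cs=[c for c in cs if cv2.contourArea(c)>200]
        if not cs: continue
        c=min(cs,key=lambda c:np.hypot(*(c[:,0].mean(0)-(uv-b[:2])))); M=np.zeros((384,512),np.uint8)
        M[b[1]:b[3],b[0]:b[2]]=cv2.drawContours(np.zeros_like(sub),[c],-1,1,-1)
        x,f=fitmask(P,M,lambda p:cyl(p[0],p[1],[(r,z+zoff) for r,z in PR[n]]),g,b,wrist=True); print(n,name,np.round(x,4),round(f,1),int(M.sum()))
        out[name]=x
    return out
if __name__=='__main__':
    for a in sys.argv[1:]:
        n,x,y=a.split(',')[:3]; wfit(n,(float(x),float(y)))
E
python3 wfit.py bearing,.436,-.1535 washer,.447,-.0085 nut,.435,-.309
```

```text
bearing col [ 0.4361 -0.1536] 127.6 1922
bearing net [ 0.4364 -0.1539] 120.2 1934
washer col [ 0.4475 -0.0078] 127.1 1805
washer net [ 0.4481 -0.0088] 123.9 1816
nut col [ 0.4344 -0.3104] 259.8 1452
nut net [ 0.435  -0.3087] 116.6 1642
```

Top, side and wrist fits for the bearing agree within about 1 mm. I'll descend and grip.

>>> step_arm --increments '[4,0.03,0.02,0,0,0,4,0,0,0,0,0,3,0,0,0,0,0,2,0,0,0,0,0,1,0,0,0,0,0,0.6,0,0,0,0,0,0,0,0,0,0,0]'

```text
time: 4.68
position: [0.4361, -0.154, 0.0042]
tool_rot: [2.222, -0.0, -2.221]
ft_force: [0.2, 0.7, 0.9]
grip_width: 1.0
```

>>> step_arm --increments '[0,0,0,0,0,0,0,0,0,0,0,0,0,0,0,0,0,0,0,0,0,0,0,0,0,0,0,0,0,0,0,0,0,0,0,0]' --fingers 40 --force 25

```text
time: 5.42
position: [0.4359, -0.1539, 0.004]
tool_rot: [-2.221, 0.0, 2.221]
ft_force: [-0.5, -0.1, 1.0]
grip_width: 0.587
```

>>> step_arm --increments '[-2,0,0,0,0,0,-3,0,0,0,0,0,-1,1.0,-3,0,0,0,0,1.6,-4.5,0,0,0,0,1.6,-4.5,0,0,0,0,1.2,-3.8,0,0,0,0,0.4,-2.0,0,0,0,0,0,0,0,0,0]'

```text
time: 6.42
position: [0.6144, -0.2116, 0.0628]
tool_rot: [-2.22, -0.001, 2.222]
ft_force: [0.3, 0.4, -0.8]
grip_width: 0.586
```

```bash
python3 - <<'E'
from h import *
im=ctrl.get_image('wrist'); cv2.imwrite('pics/w2.png',im[:,:,::-1])
E
python3 g.py .614 -.212 .008 92
```

```text
t 6.47 pos [ 0.6132 -0.2114  0.0629] yaw -90.0 xaxis [-0.002  0.001 -1.   ] f [-0.5  1.  -1.1] w 51.2 q [ 0.62  0.47 -0.42  1.62  0.21  1.1  -1.43]
shift cm (tool axes now) [ 5.49  0.07 -0.09] rot [-0.035  0.002  0.001]
```

View pics/w2.png

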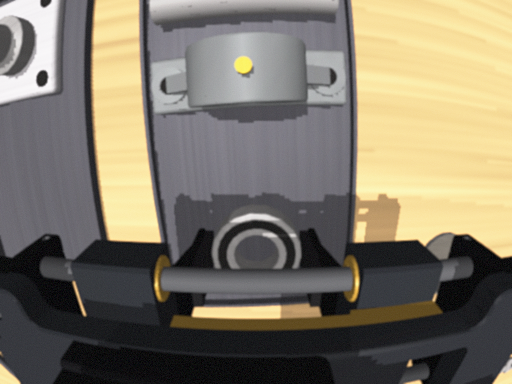

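>>> step_arm --increments '[2,0.04,-0.05,-0.035,0,0,2,0.03,-0.04,0,0,0,1,0,0,0,0,0,0.4,0,0,0,0,0,0.1,0,0,0,0,0,0.05,0,0,0,0,0,0,0,0,0,0,0]'

```text
time: 7.35
position: [0.6152, -0.2127, 0.009]
tool_rot: [2.205, 0.038, -2.203]
ft_force: [0.1, -0.4, -0.4]
grip_width: 0.588
```

>>> step_arm --increments '[0.1,0,0,0,0,0,0.05,0,0,0,0,0,0.04,0,0,0,0,0,0,0,0,0,0,0]'

```text
time: 7.85
position: [0.6149, -0.2126, 0.0071]
tool_rot: [2.204, 0.038, -2.204]
ft_force: [-1.9, 0.5, 4.2]
grip_width: 0.591
```

```bash
python3 g.py .614 -.212 .007 92
```

```text
t 7.85 pos [ 0.6149 -0.2126  0.0071] yaw -88.0 xaxis [ 0. -0. -1.] f [-1.9  0.5  4.2] w 51.4 q [ 0.61  0.54 -0.41  1.65  0.24  1.01 -1.42]
shift cm (tool axes now) [ 0.01 -0.07  0.08] rot [-0. -0. -0.]
```

>>> step_arm --increments '[0,0,0,0,0,0,0,0,0,0,0,0,0,0,0,0,0,0,-2,0,0,0,0,0,-3,0,0,0,0,0,-4,0,0,0,0,0,-4,0,0,0,0,0,0,0,0,0,0,0]' --fingers 85

```text
time: 8.85
position: [0.6179, -0.2131, 0.1426]
tool_rot: [2.212, 0.035, -2.192]
ft_force: [1.4, -0.1, -0.5]
grip_width: 0.846
```

```bash
python3 - <<'E'
from wfit import *
wfit('bearing',(.615,-.2126),zoff=.003)
im=ctrl.get_image('wrist'); cv2.imwrite('pics/w3.png',im[:,:,::-1])
E
python3 g.py .459 .2858 .15 90
```

```text
bearing col [ 0.6352 -0.2016] 5867.1 8100
bearing net [ 0.6157 -0.2127] 113.9 2076
t 9.0 pos [ 0.6144 -0.2126  0.1366] yaw -88.0 xaxis [-0. -0. -1.] f [-0.2  0.6  0.6] w 74.1 q [ 0.64  0.41 -0.44  1.55  0.18  1.23 -1.37]
shift cm (tool axes now) [ -1.35 -50.35  13.8 ] rot [ 0.035  0.    -0.   ]
```

View pics/w3.png

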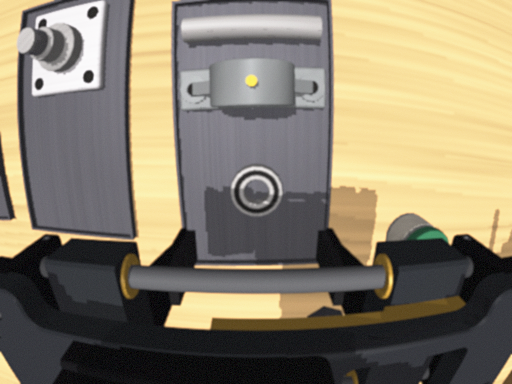

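>>> step_arm --increments '[-0.1,-4.6,1.25,0.035,0,0,-0.1,-4.6,1.25,0,0,0,-0.1,-4.6,1.25,0,0,0,-0.1,-4.6,1.25,0,0,0,-0.1,-4.6,1.25,0,0,0,-0.1,-4.6,1.25,0,0,0,-0.1,-4.6,1.25,0,0,0,-0.1,-4.6,1.25,0,0,0,-0.1,-4.6,1.25,0,0,0,-0.1,-4.6,1.25,0,0,0,-0.1,-4.4,1.25,0,0,0,0,0,0,0,0,0]'

```text
time: 10.5
position: [0.4726, 0.2953, 0.1467]
tool_rot: [2.215, 0.01, -2.221]
ft_force: [0.3, 0.5, 0.1]
grip_width: 0.852
```

```bash
python3 - <<'E'
from wfit import *
wfit('collar',(.459,.2858))
im=ctrl.get_image('wrist'); cv2.imwrite('pics/w4.png',im[:,:,::-1])
E
python3 g.py .459 .2858 .004 90
```

```text
collar col [0.4568 0.2855] 178.0 1047
collar net [0.4593 0.2856] 71.5 1183
t 10.65 pos [0.4757 0.2896 0.1465] yaw -90.1 xaxis [-0.002 -0.002 -1.   ] f [ 0.6 -0.1 -0.8] w 73.9 q [ 0.06  0.25 -0.75  1.76  0.18  1.2  -2.31]
shift cm (tool axes now) [14.25  0.36  1.65] rot [-0.001  0.002 -0.002]
```

View pics/w4.png

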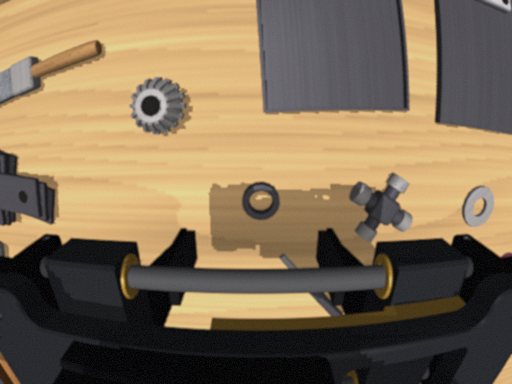

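>>> step_arm --increments '[0,0.36,1.65,0,0,0,3,0,0,0,0,0,3,0,0,0,0,0,0,0,0,0,0,0]'

```text
time: 11.15
position: [0.4582, 0.2844, 0.0851]
tool_rot: [2.216, -0.007, -2.227]
ft_force: [-0.1, -0.5, -0.6]
grip_width: 0.852
```

```bash
python3 - <<'E'
from wfit import *
wfit('collar',(.459,.2858))
E
python3 g.py .459 .2857 .004 90
```

```text
collar col [0.457  0.2856] 246.2 1671
collar net [0.4586 0.2857] 144.0 1780
t 11.25 pos [0.4599 0.2865 0.0879] yaw -90.1 xaxis [-0. -0. -1.] f [0.1 0.  0.1] w 73.9 q [ 0.05  0.28 -0.74  1.86  0.22  1.08 -2.35]
shift cm (tool axes now) [8.39 0.08 0.09] rot [-0.002  0.    -0.   ]
```

>>> step_arm --increments '[3,0.08,0.12,0,0,0,3,0,0,0,0,0,1.5,0,0,0,0,0,0.7,0,0,0,0,0,0.2,0,0,0,0,0,0,0,0,0,0,0]'

```text
time: 12.0
position: [0.4587, 0.287, 0.0043]
tool_rot: [-2.222, -0.0, 2.22]
ft_force: [0.1, -0.6, -0.1]
grip_width: 0.849
```

>>> step_arm --increments '[0,0,0,0,0,0,0,0,0,0,0,0,0,0,0,0,0,0,0,0,0,0,0,0,0,0,0,0,0,0,0,0,0,0,0,0]' --fingers 25

```text
time: 12.75
position: [0.4581, 0.2865, 0.0035]
tool_rot: [2.221, -0.0, -2.221]
ft_force: [0.5, -1.4, -0.0]
grip_width: 0.443
```

```bash
python3 g.py .6153 -.2127 .15 90
```

```text
t 12.75 pos [0.4581 0.2865 0.0035] yaw -90.0 xaxis [-0. -0. -1.] f [ 0.5 -1.4 -0. ] w 38.6 q [-0.    0.4  -0.7   1.92  0.32  0.93 -2.42]
shift cm (tool axes now) [-14.64  49.92 -15.73] rot [-0.  0. -0.]
```

>>> step_arm --increments '[-1,0,0,0,0,0,-3,0,0,0,0,0,-3,2.0,-0.7,0,0,0,-2,4.5,-1.4,0,0,0,0,4.5,-1.4,0,0,0,0,4.5,-1.4,0,0,0,0,4.5,-1.4,0,0,0,0,4.5,-1.4,0,0,0,0,4.5,-1.4,0,0,0,0,4.5,-1.4,0,0,0,0,4.5,-1.4,0,0,0,0,4.5,-1.4,0,0,0]'

```text
time: 14.25
position: [0.5914, -0.1398, 0.0942]
tool_rot: [2.222, 0.0, -2.221]
ft_force: [0.1, -0.2, -1.5]
grip_width: 0.441
```

```bash
python3 g.py .6153 -.2127 .06 91
```

```text
t 14.25 pos [ 0.5914 -0.1398  0.0942] yaw -90.0 xaxis [ 0.001 -0.    -1.   ] f [ 0.1 -0.2 -1.5] w 38.4 q [ 0.6   0.37 -0.5   1.7   0.19  1.12 -1.52]
shift cm (tool axes now) [ 3.42  7.29 -2.38] rot [-0.017 -0.001 -0.   ]
```

>>> step_arm --increments '[0,3.6,-1.2,0,0,0,1,2.5,-0.8,0,0,0,1,1.19,-0.38,0,0,0,1.0,0,0,0,0,0,0,0,0,0,0,0,0,0,0,0,0,0]'

```text
time: 15.0
position: [0.615, -0.2096, 0.0639]
tool_rot: [2.221, 0.003, -2.22]
ft_force: [-0.6, -0.2, -0.2]
grip_width: 0.443
```

```bash
python3 - <<'E'
from wfit import *
im=ctrl.get_image('wrist'); cv2.imwrite('pics/w5.png',im[:,:,::-1])
E
python3 g.py .6153 -.2127 .024 90
```

```text
t 15.05 pos [ 0.6151 -0.21    0.0641] yaw -89.9 xaxis [ 0.001  0.    -1.   ] f [ 0.4  0.2 -1.7] w 38.5 q [ 0.64  0.48 -0.46  1.61  0.23  1.1  -1.44]
shift cm (tool axes now) [ 4.01  0.27 -0.01] rot [ 0.002 -0.001  0.   ]
```

View pics/w5.png

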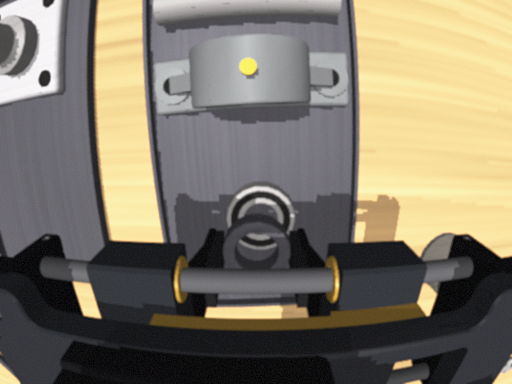

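Collar held above the bearing at about (262,210). Now down.

>>> step_arm --increments '[1,0.2,0,0,0,0,1.5,0.07,0,0,0,0,1,0,0,0,0,0,0.3,0,0,0,0,0,0,0,0,0,0,0,0,0,0,0,0,0]'

```text
time: 15.8
position: [0.6152, -0.2141, 0.026]
tool_rot: [2.222, -0.001, -2.22]
ft_force: [-0.1, -0.2, -0.7]
grip_width: 0.444
```

```bash
python3 g.py .6153 -.2127 .0235 90
```

```text
t 15.8 pos [ 0.6152 -0.2141  0.026 ] yaw -90.0 xaxis [ 0.001 -0.    -1.   ] f [-0.1 -0.2 -0.7] w 38.6 q [ 0.64  0.52 -0.44  1.64  0.25  1.04 -1.45]
shift cm (tool axes now) [ 0.25 -0.14 -0.01] rot [-0.    -0.001 -0.   ]
```

>>> step_arm --increments '[0.1,0,0,0,0,0,0,0,0,0,0,0]'

```text
time: 16.05
position: [0.6149, -0.2141, 0.0247]
tool_rot: [2.222, -0.001, -2.221]
ft_force: [1.0, 0.1, -0.8]
grip_width: 0.443
```

```bash
python3 - <<'E'
from h import *
a=[]
for i in range(6):
    ctrl.get_image('wrist'); s=ctrl.get_state(); a.append(s['position'])
print(np.round(a,4),np.mean(a,0))
E
python3 g.py .6153 -.2127 .0235 90
```

```text
[[ 0.6148 -0.2141  0.0247]
 [ 0.6148 -0.2141  0.0247]
 [ 0.6148 -0.214   0.0246]
 [ 0.6148 -0.2141  0.0246]
 [ 0.6147 -0.2141  0.0246]
 [ 0.6148 -0.2141  0.0246]] [ 0.61478906 -0.21407662  0.02463713]
t 16.35 pos [ 0.6148 -0.2141  0.0246] yaw -90.0 xaxis [ 0. -0. -1.] f [-0.1  0.2 -1. ] w 38.4 q [ 0.64  0.52 -0.44  1.64  0.25  1.04 -1.45]
shift cm (tool axes now) [ 0.11 -0.14 -0.05] rot [-0. -0. -0.]
```

>>> step_arm --increments '[0,-0.14,-0.05,0,0,0,0.08,0,0,0,0,0,0.05,0,0,0,0,0,0,0,0,0,0,0,0,0,0,0,0,0]'

```text
time: 16.98
position: [0.6154, -0.2124, 0.0236]
tool_rot: [-2.222, 0.0, 2.221]
ft_force: [-1.7, 1.1, 2.3]
grip_width: 0.445
```

>>> step_arm --increments '[0,0,0,0,0,0,0,0,0,0,0,0,0,0,0,0,0,0,0,0,0,0,0,0,-2,0,0,0,0,0,-4,0,0,0,0,0,-4,0,0,0,0,0,-2,0,0,0,0,0,0,0,0,0,0,0]' --fingers 85

```text
time: 18.1
position: [0.6164, -0.2129, 0.1454]
tool_rot: [2.225, -0.002, -2.217]
ft_force: [0.1, -0.1, -0.5]
grip_width: 0.853
```

```bash
python3 - <<'E'
from wfit import *
wfit('bearing',(.6153,-.2127),zoff=.003)
wfit('collar',(.6153,-.2127),zoff=.02)
im=ctrl.get_image('wrist'); cv2.imwrite('pics/w6.png',cv2.resize(im[120:280,150:360],None,fx=3,fy=3)[:,:,::-1])
E
python3 g.py .4478 -.0083 .10 90
```

```text
bearing col [ 0.6358 -0.2137] 5898.8 8100
bearing net [ 0.6154 -0.2132] 1466.7 684
collar col [ 0.6382 -0.2064] 6584.8 8100
collar net [ 0.6162 -0.2126] 85.4 1400
t 18.35 pos [ 0.6142 -0.2124  0.1412] yaw -90.0 xaxis [-0.003  0.001 -1.   ] f [-1.1  0.6 -2. ] w 74.1 q [ 0.66  0.41 -0.47  1.54  0.19  1.24 -1.41]
shift cm (tool axes now) [  4.2  -20.4   16.63] rot [-0.     0.003  0.001]
```

View pics/w6.png

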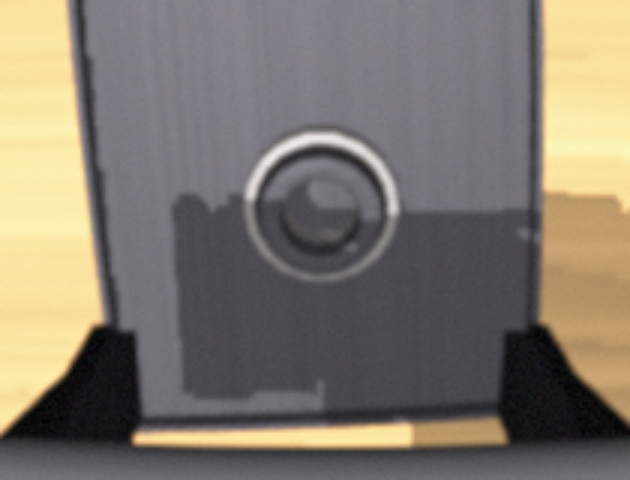

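Collar sits centred on the bearing, offset by about 1 mm or less. Next is the washer.

>>> step_arm --increments '[0,-3.4,2.77,0,0,0,0,-3.4,2.77,0,0,0,0,-3.4,2.77,0,0,0,1,-3.4,2.77,0,0,0,2,-3.4,2.77,0,0,0,2,-3.4,2.78,0,0,0,2,0,0,0,0,0,0,0,0,0,0,0,0,0,0,0,0,0]' --fingers 100

```text
time: 19.48
position: [0.4494, -0.0089, 0.0735]
tool_rot: [-2.221, 0.001, 2.221]
ft_force: [-0.7, 0.3, 0.0]
grip_width: 1.001
```

```bash
python3 - <<'E'
from wfit import *
wfit('washer',(.4478,-.0083))
E
python3 g.py .4478 -.0083 .003 90
```

```text
washer col [ 0.4475 -0.0088] 207.5 3652
washer net [ 0.4484 -0.0085] 162.5 3714
t 19.57 pos [ 0.4499 -0.009   0.0739] yaw -90.1 xaxis [ 0.001  0.    -1.   ] f [-0.3  0.5  0.7] w 87.0 q [ 0.57  0.06 -0.62  2.08  0.04  1.01 -1.64]
shift cm (tool axes now) [ 7.09 -0.07  0.21] rot [-0.001 -0.001  0.   ]
```

>>> step_arm --increments '[3,-0.05,0.19,0,0,0,2.5,0,0,0,0,0,1.2,0,0,0,0,0,0.37,0,0,0,0,0,0,0,0,0,0,0,0,0,0,0,0,0]'

```text
time: 20.32
position: [0.4479, -0.0082, 0.0033]
tool_rot: [2.223, -0.001, -2.22]
ft_force: [1.2, 0.8, -0.8]
grip_width: 0.999
```

```bash
python3 g.py .448 -.0086 .003 90
```

```text
t 20.32 pos [ 0.4479 -0.0082  0.0033] yaw -90.0 xaxis [ 0.002 -0.    -1.   ] f [ 1.2  0.8 -0.8] w 86.9 q [ 0.54  0.18 -0.62  2.14  0.14  0.85 -1.73]
shift cm (tool axes now) [ 0.03  0.04 -0.01] rot [-0.    -0.002 -0.   ]
```

>>> step_arm --increments '[0,0,0,0,0,0,0,0,0,0,0,0,0,0,0,0,0,0,0,0,0,0,0,0,0,0,0,0,0,0,0,0,0,0,0,0]' --fingers 45

```text
time: 21.08
position: [0.4471, -0.0082, 0.0026]
tool_rot: [-2.221, 0.0, 2.221]
ft_force: [-1.2, -0.5, 0.9]
grip_width: 0.651
```

```bash
python3 g.py .6385 .0028 .06 90
```

```text
t 21.07 pos [ 0.4471 -0.0082  0.0026] yaw -90.0 xaxis [-0. -0. -1.] f [-1.2 -0.5  0.9] w 56.6 q [ 0.54  0.18 -0.62  2.14  0.14  0.85 -1.73]
shift cm (tool axes now) [ -5.74  -1.1  -19.14] rot [-0.  0. -0.]
```

>>> step_arm --increments '[-2,0,0,0,0,0,-3,0,0,0,0,0,-1,-0.2,-3,0,0,0,0,-0.3,-4.5,0,0,0,0,-0.3,-4.5,0,0,0,0,-0.3,-4.5,0,0,0,0,0,-2.5,0,0,0,0,0,0,0,0,0,0,0,0,0,0,0]'

```text
time: 22.2
position: [0.6357, 0.003, 0.0618]
tool_rot: [2.219, 0.0, -2.224]
ft_force: [-0.2, 0.2, -1.4]
grip_width: 0.654
```

```bash
python3 - <<'E'
from wfit import *
im=ctrl.get_image('wrist'); cv2.imwrite('pics/w7.png',im[:,:,::-1])
E
python3 g.py .638 .0028 .006 89.5
```

```text
t 22.25 pos [0.6357 0.0029 0.0621] yaw -90.0 xaxis [-0.002 -0.    -1.   ] f [-0.4  0.5 -0.9] w 56.9 q [ 0.41  0.48 -0.58  1.65  0.29  1.11 -1.82]
shift cm (tool axes now) [ 5.61  0.   -0.24] rot [ 0.009  0.002 -0.   ]
```

View pics/w7.png

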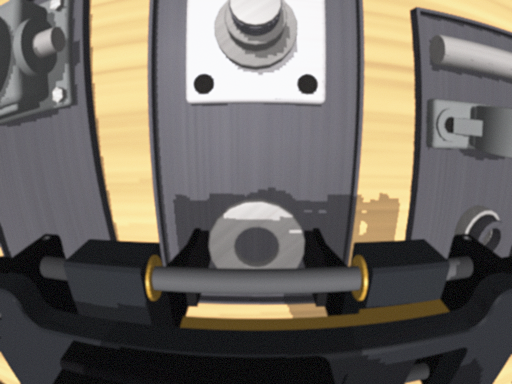

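>>> step_arm --increments '[2,0,-0.2,0,0,0,2,0,0,0,0,0,1.0,0,0,0,0,0,0.4,0,0,0,0,0,0,0,0,0,0,0,0,0,0,0,0,0]'

```text
time: 23.0
position: [0.6397, 0.0029, 0.0092]
tool_rot: [-2.223, 0.0, 2.22]
ft_force: [0.3, 0.1, -0.4]
grip_width: 0.653
```

```bash
python3 g.py .638 .0028 .0056 90
```

```text
t 23.0 pos [0.6397 0.0029 0.0092] yaw -90.0 xaxis [ 0.001 -0.    -1.   ] f [ 0.3  0.1 -0.4] w 56.8 q [ 0.39  0.54 -0.56  1.67  0.33  1.02 -1.85]
shift cm (tool axes now) [0.36 0.01 0.17] rot [-0.    -0.001 -0.   ]
```

>>> step_arm --increments '[0.2,0,0.1,0,0,0,0.1,0,0,0,0,0,0.07,0,0,0,0,0,0,0,0,0,0,0,0,0,0,0,0,0]'

```text
time: 23.62
position: [0.6381, 0.0028, 0.0056]
tool_rot: [2.221, -0.001, -2.221]
ft_force: [-2.5, 0.2, 5.1]
grip_width: 0.654
```

Contact at the expected height. Release and go up.

>>> step_arm --increments '[0,0,0,0,0,0,0,0,0,0,0,0,0,0,0,0,0,0,0,0,0,0,0,0,-2,0,0,0,0,0,-4,0,0,0,0,0,-4,0,0,0,0,0,-3,0,0,0,0,0,0,0,0,0,0,0,0,0,0,0,0,0]' --fingers 90

```text
time: 24.88
position: [0.6378, 0.0028, 0.1349]
tool_rot: [2.221, -0.001, -2.221]
ft_force: [0.9, -0.4, -0.0]
grip_width: 0.896
```

```bash
python3 - <<'E'
from wfit import *
wfit('washer',(.638,.0028),zoff=.003)
im=ctrl.get_image('wrist'); cv2.imwrite('pics/w8.png',im[:,:,::-1])
im=ctrl.get_image('top'); cv2.imwrite('pics/n.png',cv2.resize(im[200:245,358:405],None,fx=10,fy=10,interpolation=cv2.INTER_CUBIC)[:,:,::-1])
E
python3 g.py .435 -.309 .10 90
```

```text
washer col [0.6534 0.0015] 5413.5 8100
washer net [0.639  0.0022] 191.8 2420
t 25.07 pos [0.6373 0.0028 0.1336] yaw -90.0 xaxis [-0.002  0.    -1.   ] f [-0.6  0.7  0.3] w 78.3 q [ 0.43  0.42 -0.61  1.58  0.25  1.23 -1.79]
shift cm (tool axes now) [ 3.4  31.18 20.22] rot [-0.     0.002  0.   ]
```

View pics/w8.png

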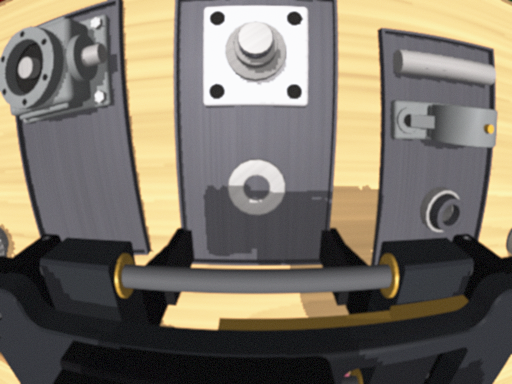

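View pics/n.png

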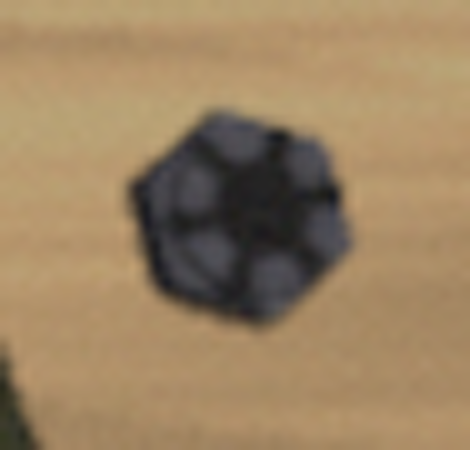

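>>> step_arm --increments '[0,3.9,2.53,0,0,0,0,3.9,2.53,0,0,0,0,3.9,2.53,0,0,0,0,3.9,2.53,0,0,0,0,3.9,2.53,0,0,0,0.4,3.9,2.53,0,0,0,1,3.9,2.53,0,0,0,1,3.88,2.53,0,0,0,1,0,0,0,0,0,0,0,0,0,0,0,0,0,0,0,0,0]' --fingers 100

```text
time: 26.45
position: [0.4368, -0.3074, 0.101]
tool_rot: [2.221, 0.003, -2.22]
ft_force: [0.1, -0.6, -0.3]
grip_width: 0.998
```

```bash
python3 - <<'E'
from wfit import *
P=ctrl.camera_params('wrist'); im=ctrl.get_image('wrist'); g=(.435,-.309)
q=ctrl.silhouettes('wrist','nut'); 
for k in q: m=np.array(k['pixels']); print(round(k['score'],2),m.sum(),np.array(np.nonzero(m)).mean(1)[::-1] if m.any() else 0)
uv=proj(P,[*g,.01],True); 
q=[np.array(k['pixels']).astype(np.uint8) for k in q]; q=[k for k in q if k.any() and np.hypot(*(np.array(np.nonzero(k)).mean(1)[::-1]-uv))<25]
M=q[0]
b=[int(uv[0])-50,int(uv[1])-50,int(uv[0])+50,int(uv[1])+50]
def hexp(p):
    o=[]
    for z in (0,.02):
        for k in range(6):
            a=p[2]+np.radians(60*k); o.append([p[0]+.02656*np.cos(a),p[1]+.02656*np.sin(a),z])
    a=np.linspace(0,2*np.pi,36); o+= [[p[0]+.0205*np.cos(t),p[1]+.0205*np.sin(t),.028] for t in a]
    return np.array(o)
best=None
for a0 in np.radians([-20,0,20]):
    x,f=fitmask(P,M,hexp,[*g,a0],b,wrist=True); print(np.round(x,4),np.degrees(x[2]),round(f,1))
    if best is None or f<best[1]: best=(x,f)
for X in hexp(best[0])[6:12]:
    cv2.circle(im,tuple(np.round(proj(P,X,True)).astype(int)),1,(255,0,0),-1)
cv2.imwrite('pics/w9.png',cv2.resize(im[b[1]:b[3],b[0]:b[2]],None,fx=5,fy=5,interpolation=cv2.INTER_CUBIC)[:,:,::-1])
E
python3 g.py .435 -.309 .004 90
```

```text
0.55 2563 [258.36714787 201.64962934]
[ 0.4358 -0.3094  0.1653] 9.47131332680306 79.1
[ 0.4355 -0.3096  0.1714] 9.819153731851902 75.3
[ 0.4356 -0.3096  0.1717] 9.839029649494048 74.9
t 26.55 pos [ 0.4368 -0.3078  0.1013] yaw -89.9 xaxis [ 0.001 -0.    -1.   ] f [0.  0.4 0.2] w 87.0 q [ 0.97  0.2  -0.44  1.87  0.1   1.09 -1.08]
shift cm (tool axes now) [9.73 0.11 0.18] rot [ 0.002 -0.001 -0.   ]
```

View pics/w9.png

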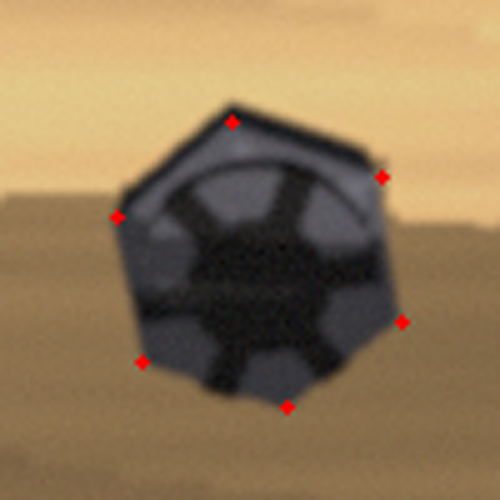

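>>> step_arm --increments '[2,0.17,0.12,0,0,0,2,0,0,-0.17,0,0,1,0,0,0,0,0,0,0,0,0,0,0]'

```text
time: 27.05
position: [0.4344, -0.3101, 0.0505]
tool_rot: [2.133, 0.18, -2.135]
ft_force: [0.6, 0.1, 0.0]
grip_width: 0.998
```

```bash
python3 g.py .4356 -.3095 .004 99.8
```

```text
t 27.05 pos [ 0.4344 -0.3101  0.0505] yaw -80.4 xaxis [-0.001  0.001 -1.   ] f [0.6 0.1 0. ] w 86.8 q [ 0.98  0.26 -0.45  1.92  0.14  0.99 -0.94]
shift cm (tool axes now) [ 4.65 -0.03 -0.13] rot [-0.003  0.001  0.001]
```

>>> step_arm --increments '[2,0,-0.1,0,0,0,1.7,0,0,0,0,0,0.8,0,0,0,0,0,0.1,0,0,0,0,0,0,0,0,0,0,0]'

```text
time: 27.68
position: [0.4358, -0.3107, 0.0053]
tool_rot: [2.133, 0.181, -2.132]
ft_force: [-1.2, 0.4, 0.2]
grip_width: 0.999
```

>>> step_arm --increments '[0,0,0,0,0,0,0,0,0,0,0,0,0,0,0,0,0,0,0,0,0,0,0,0,0,0,0,0,0,0,0,0,0,0,0,0]' --fingers 30 --force 30

```text
time: 28.42
position: [0.4355, -0.3102, 0.0049]
tool_rot: [2.133, 0.182, -2.133]
ft_force: [-0.2, 0.1, 0.8]
grip_width: 0.522
```

```bash
python3 g.py .6385 .0025 .10 90
```

```text
t 28.43 pos [ 0.4355 -0.3102  0.0049] yaw -80.3 xaxis [-0.  0. -1.] f [-0.2  0.1  0.8] w 45.4 q [ 0.96  0.33 -0.44  1.94  0.18  0.9  -0.97]
shift cm (tool axes now) [ -9.51 -27.39 -25.3 ] rot [0.17 0.   0.  ]
```

>>> step_arm --increments '[-1,0,0,0,0,0,-3,0,0,0,0,0,-3,-1.8,-1.65,0,0,0,0,-3.3,-3.05,0,0,0,0,-3.5,-3.2,0,0,0,0,-3.5,-3.2,0,0,0,0,-3.5,-3.2,0,0,0,0,-3.5,-3.2,0,0,0,0,-3.5,-3.2,0,0,0,0,-3.3,-3.1,0,0,0,0,-1.49,-1.5,0,0,0,0,0,0,0.17,0,0]'

```text
time: 29.92
position: [0.6388, 0.0041, 0.0748]
tool_rot: [-2.22, 0.001, 2.22]
ft_force: [-0.4, -0.3, -1.8]
grip_width: 0.528
```

>>> step_arm --increments '[1,0,0,0,0,0,0,0,0,0,0,0,0,0,0,0,0,0]'

```text
time: 30.3
position: [0.6381, 0.0014, 0.0646]
tool_rot: [2.22, -0.0, -2.222]
ft_force: [-0.2, -0.9, -1.2]
grip_width: 0.528
```

```bash
python3 g.py .6385 .0025 .016 90
```

```text
t 30.3 pos [0.6381 0.0014 0.0646] yaw -90.0 xaxis [-0.001 -0.    -1.   ] f [-0.2 -0.9 -1.2] w 46.0 q [ 0.4   0.48 -0.56  1.64  0.28  1.11 -1.81]
shift cm (tool axes now) [ 4.86 -0.11 -0.04] rot [ 0.     0.001 -0.   ]
```

>>> step_arm --increments '[1.5,-0.1,-0.04,0,0,0,1.8,0,0,0,0,0,1,0,0,0,0,0,0.3,0,0,0,0,0,0,0,0,0,0,0,0,0,0,0,0,0]'

```text
time: 31.05
position: [0.6394, 0.0034, 0.0194]
tool_rot: [-2.223, 0.0, 2.22]
ft_force: [-0.2, -0.5, -2.5]
grip_width: 0.522
```

```bash
python3 g.py .6385 .0025 .016 90
```

```text
t 31.05 pos [0.6394 0.0034 0.0194] yaw -90.0 xaxis [ 0.001 -0.    -1.   ] f [-0.2 -0.5 -2.5] w 45.4 q [ 0.38  0.53 -0.54  1.67  0.31  1.03 -1.84]
shift cm (tool axes now) [0.34 0.09 0.1 ] rot [-0.    -0.001 -0.   ]
```

>>> step_arm --increments '[0.15,0.08,0.05,0,0,0,0.1,0,0,0,0,0,0.05,0,0,0,0,0,0,0,0,0,0,0,0,0,0,0,0,0]'

```text
time: 31.68
position: [0.6384, 0.0024, 0.0159]
tool_rot: [-2.221, 0.001, 2.221]
ft_force: [-0.6, -0.7, -0.5]
grip_width: 0.526
```

>>> step_arm --increments '[0.04,0,0,0,0,0,0,0,0,0,0,0]'

```text
time: 31.92
position: [0.6384, 0.0024, 0.0159]
tool_rot: [2.221, -0.001, -2.221]
ft_force: [-2.2, -0.4, 2.9]
grip_width: 0.524
```

>>> step_arm --increments '[0,0,0,0,0,0,0,0,0,0,0,0,0,0,0,0,0,0,0,0,0,0,0,0,-2,0,0,0,0,0,-4,0,0,0,0,0,-4,0,0,0,0,0,-3,0,0,0,0,0,0,0,0,0,0,0,0,0,0,0,0,0]' --fingers 90

```text
time: 33.17
position: [0.6381, 0.0024, 0.1455]
tool_rot: [2.221, -0.001, -2.221]
ft_force: [0.4, 0.0, 0.5]
grip_width: 0.9
```

```bash
python3 - <<'E'
from wfit import *
wfit('nut',(.6385,.0025),zoff=.011)
im=ctrl.get_image('wrist'); cv2.imwrite('pics/w10.png',cv2.resize(im[110:280,150:370],None,fx=3,fy=3,interpolation=cv2.INTER_CUBIC)[:,:,::-1])
E
python3 g.py .5615 .3897 .14 90
```

```text
nut col [0.6568 0.0039] 5801.0 8100
nut net [0.6385 0.0024] 186.4 2112
t 33.33 pos [0.6376 0.0024 0.1442] yaw -90.0 xaxis [-0.002 -0.    -1.   ] f [0.5 0.1 0.4] w 78.1 q [ 0.41  0.4  -0.59  1.56  0.23  1.25 -1.78]
shift cm (tool axes now) [  0.43 -38.73   7.61] rot [-0.     0.002 -0.   ]
```

View pics/w10.png

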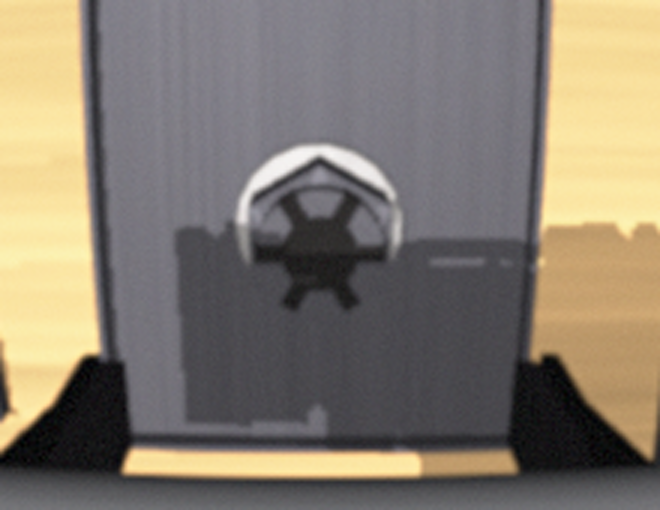

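>>> step_arm --increments '[0,0,0,-0.17,0,0,0,0,0,-0.17,0,0,0,0,0,-0.16,0,0]' --fingers 100

```text
time: 33.7
position: [0.6378, 0.0025, 0.1443]
tool_rot: [1.936, 0.501, -1.94]
ft_force: [0.3, 0.6, 0.1]
grip_width: 0.996
```

```bash
python3 g.py .5615 .3897 .12 118.6
```

```text
t 33.7 pos [0.6378 0.0025 0.1443] yaw -61.0 xaxis [-0.002  0.    -1.   ] f [0.3 0.6 0.1] w 86.6 q [ 0.48  0.42 -0.67  1.56  0.27  1.25 -1.3 ]
shift cm (tool axes now) [  2.45 -37.57 -12.07] rot [0.006 0.002 0.001]
```

>>> step_arm --increments '[0,-4.7,-1.5,0,0,0,0,-4.7,-1.5,0,0,0,0,-4.7,-1.5,0,0,0,0,-4.7,-1.5,0,0,0,0,-4.7,-1.5,0,0,0,0.4,-4.7,-1.5,0,0,0,1,-4.7,-1.5,0,0,0,1,-4.6,-1.5,0,0,0,0,0,0,0,0,0,0,0,0,0,0,0]'

```text
time: 34.95
position: [0.5639, 0.3884, 0.1203]
tool_rot: [1.939, 0.494, -1.942]
ft_force: [-0.3, -0.0, 0.4]
grip_width: 1.0
```

```bash
python3 - <<'E'
from wfit import *
wfit('pinion',(.5615,.3897))
im=ctrl.get_image('wrist'); cv2.imwrite('pics/w11.png',im[:,:,::-1])
E
python3 g.py .5615 .3897 .001 118.6
```

```text
pinion col [0.561  0.3894] 315.2 2767
pinion net [0.5616 0.3894] 309.7 2777
t 35.1 pos [0.5653 0.3871 0.1213] yaw -61.5 xaxis [ 0.    -0.001 -1.   ] f [-0.8 -0.3 -0.4] w 87.0 q [-0.11  0.56 -0.74  1.46  0.39  1.27 -1.97]
shift cm (tool axes now) [12.03 -0.42  0.2 ] rot [-0.002  0.    -0.001]
```

View pics/w11.png

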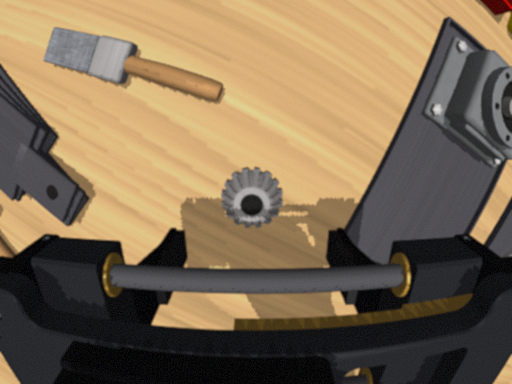

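>>> step_arm --increments '[4,-0.4,0.2,0,0,0,3,0,0,0,0,0,0,0,0,0,0,0,0,0,0,0,0,0]'

```text
time: 35.6
position: [0.5616, 0.3915, 0.0529]
tool_rot: [1.944, 0.495, -1.941]
ft_force: [0.6, -0.5, -0.4]
grip_width: 0.994
```

```bash
python3 - <<'E'
from wfit import *
wfit('pinion',(.5615,.3897))
E
python3 g.py .5615 .3896 .002 118.6
```

```text
pinion col [0.5609 0.3893] 416.8 4698
pinion net [0.5616 0.3897] 269.7 4909
t 35.7 pos [0.5616 0.3922 0.0535] yaw -61.4 xaxis [ 0.003  0.002 -1.   ] f [-0.7 -0.6 -0.1] w 87.3 q [-0.14  0.62 -0.72  1.52  0.43  1.16 -2.  ]
shift cm (tool axes now) [5.15 0.22 0.15] rot [-0.    -0.003  0.   ]
```

>>> step_arm --increments '[2,0.18,0.12,0,0,0,2,0,0,0,0,0,0.8,0,0,0,0,0,0.25,0,0,0,0,0,0,0,0,0,0,0,0,0,0,0,0,0]'

```text
time: 36.45
position: [0.56, 0.3897, 0.0006]
tool_rot: [1.941, 0.496, -1.942]
ft_force: [-0.8, 0.4, 0.6]
grip_width: 1.0
```

```bash
python3 g.py .5615 .3896 .002 118.6
```

```text
t 36.45 pos [0.56   0.3897 0.0006] yaw -61.4 xaxis [-0.  0. -1.] f [-0.8  0.4  0.6] w 87.0 q [-0.15  0.67 -0.69  1.56  0.47  1.08 -2.02]
shift cm (tool axes now) [-0.14  0.08 -0.13] rot [0.001 0.    0.   ]
```

>>> step_arm --increments '[-0.15,0.05,-0.12,0,0,0,0,0,0,0,0,0,0,0,0,0,0,0]'

```text
time: 36.83
position: [0.5615, 0.3897, 0.0023]
tool_rot: [1.941, 0.495, -1.941]
ft_force: [0.3, -0.3, -0.3]
grip_width: 1.002
```

>>> step_arm --increments '[0,0,0,0,0,0,0,0,0,0,0,0,0,0,0,0,0,0,0,0,0,0,0,0,0,0,0,0,0,0,0,0,0,0,0,0]' --fingers 45 --force 35

```text
time: 37.58
position: [0.5614, 0.3897, 0.0024]
tool_rot: [1.941, 0.495, -1.942]
ft_force: [0.3, 1.7, 0.3]
grip_width: 0.651
```

```bash
python3 g.py .6435 .2095 .10 118.6
```

```text
t 37.58 pos [0.5614 0.3897 0.0024] yaw -61.4 xaxis [-0. -0. -1.] f [0.3 1.7 0.3] w 56.6 q [-0.15  0.67 -0.69  1.55  0.47  1.09 -2.02]
shift cm (tool axes now) [-9.76 19.75  1.43] rot [0.001 0.    0.   ]
```

>>> step_arm --increments '[-1,0,0,0,0,0,-3,0,0,0,0,0,-3,2,0.2,0,0,0,0,4,0.3,0,0,0,0,4.5,0.3,0,0,0,0,4.5,0.3,0,0,0,0,3.2,0.2,0,0,0,0,1.5,0.1,0,0,0,0,0,0,0.15,0,0,0,0,0,0.15,0,0,0,0,0,0.14,0,0,0,0,0,0,0,0]'

```text
time: 39.08
position: [0.6427, 0.2117, 0.0725]
tool_rot: [2.189, 0.07, -2.19]
ft_force: [-0.2, -0.4, -3.6]
grip_width: 0.65
```

```bash
python3 - <<'E'
from wfit import *
im=ctrl.get_image('wrist'); cv2.imwrite('pics/w12.png',im[:,:,::-1])
E
python3 g.py .643 .2095 .0055 93.5
```

```text
t 39.12 pos [0.6429 0.2115 0.0725] yaw -86.3 xaxis [-0.  0. -1.] f [-0.   0.5 -3.4] w 56.7 q [ 0.09  0.56 -0.61  1.53  0.34  1.17 -2.09]
shift cm (tool axes now) [ 6.7  0.2 -0. ] rot [0.003 0.    0.   ]
```

View pics/w12.png

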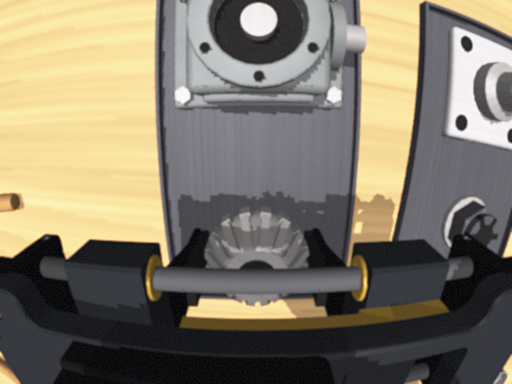

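>>> step_arm --increments '[2,0.2,0,0,0,0,2.5,0,0,0,0,0,1.3,0,0,0,0,0,0.5,0,0,0,0,0,0,0,0,0,0,0,0,0,0,0,0,0]'

```text
time: 39.88
position: [0.6444, 0.2084, 0.0104]
tool_rot: [2.193, 0.066, -2.189]
ft_force: [-0.2, -0.4, -2.5]
grip_width: 0.654
```

```bash
python3 g.py .643 .2095 .0055 93.5
```

```text
t 39.88 pos [0.6444 0.2084 0.0104] yaw -86.6 xaxis [ 0.002  0.001 -1.   ] f [-0.2 -0.4 -2.5] w 56.9 q [ 0.08  0.62 -0.59  1.57  0.38  1.07 -2.12]
shift cm (tool axes now) [ 0.49 -0.12  0.14] rot [-0.001 -0.002  0.   ]
```

>>> step_arm --increments '[0.2,-0.08,0.08,0,0,0,0.15,0,0,0,0,0,0.08,0,0,0,0,0,0,0,0,0,0,0,0,0,0,0,0,0]'

```text
time: 40.5
position: [0.6428, 0.2088, 0.0054]
tool_rot: [2.191, 0.065, -2.191]
ft_force: [-1.4, -1.2, 0.3]
grip_width: 0.655
```

>>> step_arm --increments '[0.04,0,0,0,0,0,0,0,0,0,0,0]'

```text
time: 40.75
position: [0.6428, 0.2088, 0.0054]
tool_rot: [2.191, 0.065, -2.191]
ft_force: [-3.4, -1.0, 4.4]
grip_width: 0.649
```

Seated. Release, go up and check everything.

>>> step_arm --increments '[0,0,0,0,0,0,0,0,0,0,0,0,0,0,0,0,0,0,0,0,0,0,0,0,-2,0,0,0,0,0,-4,0,0,0,0,0,-4,0,0,0,0,0,-4,0,0,0,0,0,0,0,0,0,0,0,0,0,0,0,0,0]' --fingers 90

```text
time: 42.0
position: [0.6428, 0.2088, 0.1453]
tool_rot: [2.192, 0.065, -2.19]
ft_force: [0.1, -1.0, -0.6]
grip_width: 0.905
```

```bash
python3 - <<'E'
from wfit import *
wfit('pinion',(.643,.209),zoff=.003)
P=ctrl.camera_params('wrist')
c=proj(P,[.6435,.2095,.003],True); print(c)
a=ctrl.get_image('wrist')[90:260,140:380]; b=ctrl.get_image('side')[60:260,80:320]
cv2.imwrite('pics/w13.png',np.vstack([cv2.resize(a,(600,300)),cv2.resize(b,(600,300))])[:,:,::-1])
E
```

```text
pinion col [0.661 0.206] 5326.9 8100
pinion net [0.6432 0.2084] 217.7 2499
[254.98798873 183.74832548]
```

View pics/w13.png

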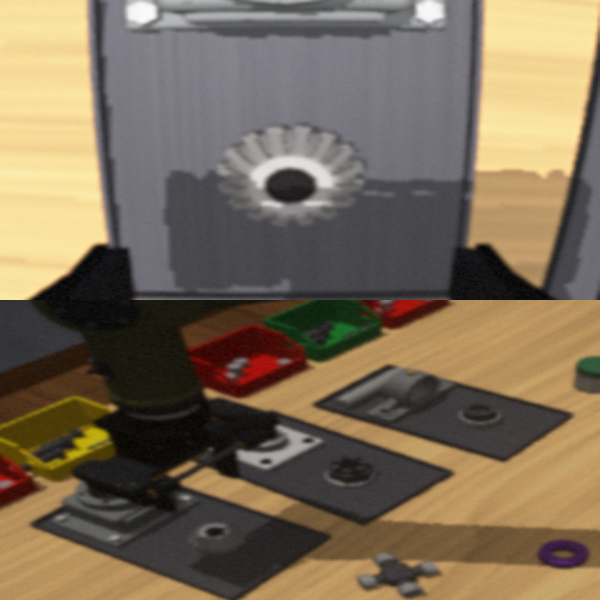

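```bash
python3 -c "
from h import *
print(ctrl.close_job(), ctrl.get_state()['time'])"
```

```text
the job is handed in; nothing more can be done
the job is handed in; nothing more can be done
```

I laid out all five parts in the order asked and handed the job in at about 42 s. Every part was lowered until the wrist force showed light contact (about 3–5 N) before I released it.

| Tray | Part | Last check |
|---|---|---|
| Pillow block | Bearing | Within about 1 mm of the middle of the clear part |
| Pillow block | Collar on the bearing | Centred within about 1 mm |
| Axle | Washer | Within about 1 mm of the middle |
| Axle | Slotted nut on the washer | Centred within about 1 mm, slots up |
| Gearbox | Pinion | Within about 1 mm of the middle, teeth up |

- **Bystanders:** I left the tin, the joint cross and the two coloured rings alone. The gripper was clear of everything at hand-in.
- **Checks that failed or disagreed:**
  - My colour-based outline fit does not work over the dark trays, so the in-tray positions rest on the network outlines, the measured gripper pose and the pictures.
  - After the collar went on, the bearing was mostly hidden and its refit was poor.
  - The axle and gearbox tray middles from my outline fits lie about 5 mm further back than the network's estimates. I used the outline fits.

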